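# Set up a tilted saw table for a bevel cut

## Robot

A 6-joint arm with a two-finger parallel gripper is mounted at the origin on the work surface. World frame = base frame: x ahead of the robot, y to its left, z up, the work surface at z = 0. Lengths are in m, angles in rad, forces in N, time in s.
With the tool pointing down it reaches from about 0.325 to 0.775 m from the base axis. Payload 5.5 kg.
Tool frame: the origin (TCP) lies midway between the tips of the shut fingers; the grasp point (between the pads) lies 19 mm behind it; z points along the fingers, y is the line along which they close (so a half turn about z gives the same grasp; the last joint's range is limited). The gripper opens to 88 mm and grips with 3 to 60 N. Pads are 20 mm wide; open, the fingers measure 115 mm over their backs; the gripper's body (75 mm by 178 mm) begins 61 mm behind the grasp point.
Start: joints at [-1.311, 0.091, 1.231, -0, 1.82, -0.057], TCP at [0.187, -0.57, 0.184] pointing down, gripper open.
Joint ranges: [-2.87, 2.87], [-0.86, 2.18], [0.17, 2.46], [-1.51, 4.65], [0.06, 2.69], [-2.65, 2.65]. Speed limits (rad/s): [2.57, 2.57, 3.01, 3.14, 3.14, 3.14].

## Interface

Orientations are given as [roll, pitch, yaw] about the fixed x, y, z axes, in that order (R = Rz(yaw) Ry(pitch) Rx(roll)).
In Python, from station import arm, cams gives the robot as it stands.
- The arm moves only by the shell command python3 -m inch 'ROWS' [OPENING]. ROWS is text: rows parted by semicolons, each of 6 numbers parted by spaces: the shift along the world's x, y, z in m, then the turn, a rotation vector about the world's x, y, z in rad. In form: tx ty tz wx wy wz; .... A call has 1 to 8 rows; each row is the pose to reach, as a shift and turn from the pose commanded when the call began; what a row does not reach only later rows make up. A row lasts 1/12 s, in which the tool goes at most 41.7 mm and 7.16 degrees, less where a joint would pass 70% of its speed; a pose out of reach is approached as far as the arm can. A call with a gripper value outside its range is refused whole. OPENING is the finger opening in m, from 0 to 0.0878, set as the call begins (- or left out, the last holds). The fingers move at their own pace and stop on an object; the grip force is fixed at half the most. Time passes only in rows, so rows that repeat a pose let the fingers close. It gives the time, the measured TCP pose, the force, the opening and the grip force at its end, in the units of the state.
- arm.sense(): the state, without advancing time (a new reading comes with each control period).
- cams.snapshot(name): name is "side" or "top" or "wrist"; returns the picture (400x640x3 uint8, red, green, blue); there is no depth.
- cams.camera_info(name): a dict with "fx", "fy", "cx", "cy" (pixels), "dist_coeffs" ([k1, k2, p1, p2, k3] as OpenCV has them; the pictures are not rectified), "R" (3x3) and "t" (3): a world point X has camera coordinates R X + t; the wrist camera has in their place "hand_eye" (4x4, takes a point from camera to tool coordinates, whose origin is the TCP and whose axes are the flange's). Camera axes: x right, y down, z forward; pixel columns grow to the right and rows downward; lengths in m; the calibration is good to about 2 mm. A picture is of the moment at which its call begins: read the wrist's pose just before it. camera_info takes no time and is no camera call.
- arm.hand_in(): hands the job in; it is judged then, once.
The state is a dict: "time_s": time; "qpos": joint angles; "qvel": joint speeds; "effort": joint torques, N m; "tcp_pos": TCP position; "tool_rot": TCP orientation; "force": force on the tool from outside, world axes, zero at the start; "torque": the same for the moment, N m; "grip_width": opening from 0.0 (shut) to 1.0 (fully open); "grasp_force": force on a finger pad.
Only numpy, scipy, OpenCV 4.12 (cv2) and the standard library are available. Lean on these libraries where they do the work, as an engineer would, in place of code of your own. Each camera call takes 0.05 s, during which the arm holds its last target. There are 200 camera calls.

## Task

Set up the tilted saw table for the next cut. First seat the rectangular steel throat insert flush in the recess of the table; then lay the long wooden blank flat on the sloped table, its side snug against the ledge along the low edge and its end snug against the end stop, and let go. Set both parts down rather than dropping them, do not shift the table's tilt or the stop, and leave everything else on the bench where it is.

Things in the scene. Friction and masses are not known exactly. Their poses are not given: they have to be found in the camera images.
- blank: The long wooden blank: a plain square bar of light wood, 180 x 50 x 50 mm, about 0.3 kg, lying on the bench. Origin at the centre of its underside, x along its length, z up. It is the only long bar loose on the bench (the offcut has the same section but is 100 mm long).
- blank_center (a point): The centre of the wooden blank, 25 mm above its underside; axes as blank.
- insert: Throat insert: flat rectangular steel plate, 60 (x) x 90 (y) x 14 mm (z), dark slit line on top, about 0.2 kg, lying flat on the bench. Origin at the centre of its underside, z up. Its lowest 3 mm are stepped in by 2 mm all round as a lead-in. Either end may point either way in the recess. A gripper can span its 60 mm.
- recess (a point): Floor centre of the recess in the sloped table top. z is the table's outward normal, x points straight up the slope, y along it (level). Recess 64 (x) x 94 mm (y), 14 mm deep, mouth chamfered 2 mm. The insert (its x along this x) has 2 mm to spare each side and sinks by its weight or a light press until its underside is on the floor, its top then flush with the table top.
- bed (a point): Foot of the ledge's inner face, on the table top, mid width; axes as recess. Table top: bright metal, 200 x 200 mm, 22 mm thick, low edge towards the robot. Ledge: grey bar, 12 mm thick, 14 mm high, along the low edge, inner face at x = 0 here. Recess centre at x = 66 mm, y = 0. Table top ends at x = 188, y = +-100 mm. The blank in place covers x 0 to 50 mm and overhangs the -y side.
- saw_table (a joint): Tilt of the saw table: 0 is level, the value is the slope in rad (0.22 to 0.42 at the start). It is locked stiff: moderate pushes do not move it.
- high_edge (a point): Middle of the saw table's high edge, on the table top; it must not move.
- stop_face (a point): Foot of the end stop's flat face (it looks to -y; the blank's end butts against it), on the table top at the ledge's inner face; axes as bed. Stop: dark steel block, 46 mm along x, 16 mm thick (to +y), 40 mm high, clamped stiff on the table top against the ledge, its face 50 to 84 mm to the +y side of bed, differing from start to start.
- stop (a joint): Where the end stop is clamped along the ledge: 0 to 0.034 m, growing towards +y of bed; clamped, not to be moved.
- spray_can: Bystander: upright can, mostly white label, 52 mm diameter, 150 mm high, near the blank. Origin at the centre of its underside.
- offcut: Bystander: short offcut of the same wood as the blank, 100 x 50 x 50 mm, beside the blank. Origin at the centre of its underside, x along its length.
- jar: Bystander: upright glass jar, 60 mm diameter, 70 mm high, near the insert. Origin at the centre of its underside.
- disc: Bystander: round steel disc (an insert for another saw), 80 mm diameter, 12 mm thick, near the insert. Origin at the centre of its underside.
- wrench: Bystander: wrench lying near the robot.
- brush: Bystander: brush lying near the robot.
- mug: Bystander: white mug, 80 mm diameter, 90 mm high, at the right of the bench. Origin at the centre of its underside.

How it is judged:
On the way, in this order (a step that is already met when the one before it is completed fails the run):
1. the insert lies flush in the recess (z of insert in the frame of recess between -0.003 and 0.0025 m and distance between insert and recess below 0.006 m and angle between the z axis of insert and the z axis of recess, either way round below 0.04 rad), for 0.2 s.
2. the blank lies on the sloped table against the ledge and the end stop (x of blank_center in the frame of bed between 0.022 and 0.03 m and z of blank_center in the frame of bed between 0.021 and 0.028 m and y of blank_center in the frame of stop_face between -0.095 and -0.087 m and angle between the x axis of blank and the y axis of bed, either way round below 0.05 rad), for 0.2 s.
At the end, for the whole second after the job is handed in: Insert fully down in the recess (within 2.5 mm of its floor, parallel within 0.04 rad). Blank flat on the sloped table, its side within 5 mm of the ledge, its end within 5 mm of the stop, parallel to the ledge within 0.05 rad. Both released and at rest (all of step 1 and all of step 2 and linear speed of each of blank, insert below 0.01 m/s and contact force between the fingers and blank below 0.1 N and contact force between the fingers and insert below 0.1 N); the robot touches nothing.
It fails at once if a bystander disturbed (moved more than 30 mm) (distance of any of spray_can, offcut, jar, disc, wrench, brush, mug from where it was at the start of the episode above 0.03 m).
It fails at once if the table's tilt shifted (high edge moved more than 8 mm) (distance of high_edge from where it was at the start of the episode above 0.008 m).
It fails at once if the end stop shifted more than 6 mm (distance of stop_face from where it was at the start of the episode above 0.006 m).
It fails at once if the blank or the insert dropped or thrown (faster than 0.7 m/s while not held) ((linear speed of blank above 0.7 m/s and contact force between the fingers and blank below 0.05 N) or (linear speed of insert above 0.7 m/s and contact force between the fingers and insert below 0.05 N)).
It also fails if it takes over 59 s, if anything falls off the work surface, if the arm or the gripper's body presses on something with over 40 N, if the wrist force passes 120 N, or if a joint passes its speed limit or range.

## Working session

There is one attempt and no reset: what is moved stays moved. The work goes in short steps, Python scripts to look and compute and a shell command to move; the robot and the scene stay as the last step left them, time stands still between calls to the robot, and variables do not carry over. Pictures are saved under pics/ and viewed, at most 10 in all, crops included, and the job is handed in when it is done.

```bash
ls; mkdir -p pics
python3 - <<'E'
from station import arm,cams
import cv2,json
for n in("side","top","wrist"):
    im=cams.snapshot(n); cv2.imwrite(f"pics/{n}0.png",im[:,:,::-1])
    c=cams.camera_info(n); print(n,{k:(v.tolist() if hasattr(v,'tolist') else v) for k,v in c.items()})
print(arm.sense())
E
```

```text
pics
side {'fx': 478.13797804936036, 'fy': 478.13797804936036, 'cx': 315.19493309415907, 'cy': 201.2874619233299, 'dist_coeffs': [-0.09992732747104904, 0.0, 0.0, 0.0, 0.0], 'R': [[-0.9704551342231046, -0.24107583346273362, -0.009963683067253771], [-0.11157971827154198, 0.4850141821803369, -0.8673587548150894], [0.21393176232261463, -0.8406210118740712, -0.49758367684777716]], 't': [0.4997736986479631, 0.13162289138574207, 1.1153198961589608]}
top {'fx': 492.3305178263192, 'fy': 492.3305178263192, 'cx': 312.7236552569442, 'cy': 196.0836915693058, 'dist_coeffs': [-0.07784981389646278, 0.0, 0.0, 0.0, 0.0], 'R': [[-0.023398273539750946, -0.9996997252013903, -0.007278751790220993], [-0.9964701943573249, 0.023908587473203603, -0.08047068536125938], [0.08062054671629082, 0.005370184103066258, -0.9967303991400407]], 't': [0.017254235743252067, 0.5344872509398718, 1.4978310955103897]}
wrist {'fx': 341.7326358255363, 'fy': 341.7326358255363, 'cx': 324.41779804738945, 'cy': 195.37858529462974, 'dist_coeffs': [-0.043628304456976366, 0.0, 0.0, 0.0, 0.0], 'hand_eye': [[-0.0004525229072985631, -0.9
[... 261 characters left out ...]
]]}
{'time_s': 0.15, 'qpos': array([-1.31067172e+00,  9.17157194e-02,  1.23160363e+00, -4.00527037e-05,
        1.81981321e+00, -5.66387453e-02]), 'qvel': array([-3.15943634e-04, -1.07314895e-03, -3.81143965e-03, -2.41051285e-04,
        5.09418491e-05,  1.92767151e-03]), 'effort': array([ 1.69021721e-03, -4.47044528e+01, -4.06907773e+01,  6.98747649e-02,
        2.74767308e-02, -1.02460356e-04]), 'tcp_pos': array([ 0.18684034, -0.56986456,  0.18295202]), 'tool_rot': array([-3.14005302e+00, -4.84015121e-05,  3.16753474e-01]), 'force': array([-0.00195655, -0.11146563,  0.37509611]), 'torque': array([-0.01536711,  0.03822344,  0.00508186]), 'grasp_force': 0.0, 'grip_width': 0.9990963458360276}
```

View pics/top0.png

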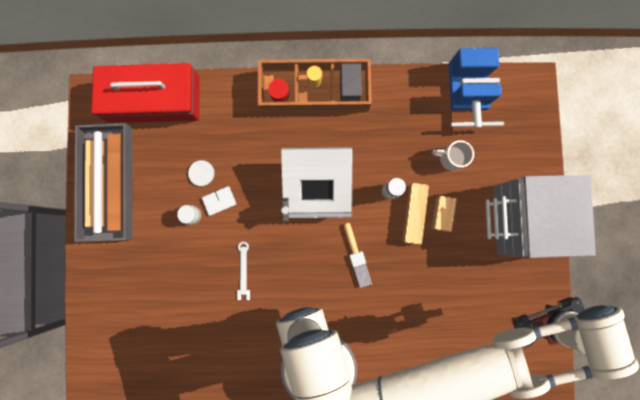

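View pics/side0.png

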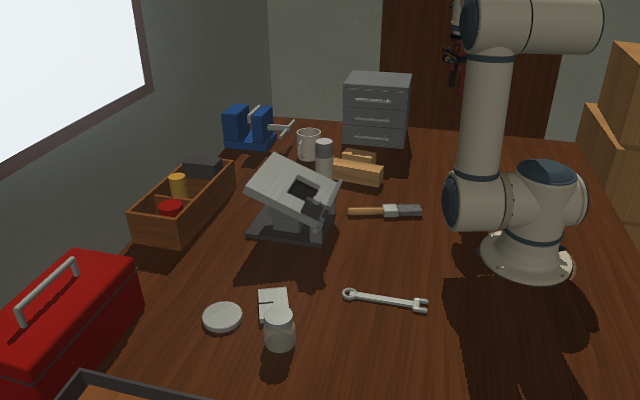

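The top view shows the table around (316,182), its recess at (318,190) and the stop at (286,208). The insert is at (219,201), between the jar (188,214) and the disc (201,173). The blank is at (417,213), the can at (395,187) and the offcut at (446,213). The side view shows the same scene, with the stop near (315,210). Next I'll take a coarse measurement.

```bash
cat > h.py <<'E'
import numpy as np,cv2
from scipy.spatial.transform import Rotation as Ro
from station import arm,cams
def cam(n,s=None):
    c=cams.camera_info(n); K=np.array([[c['fx'],0,c['cx']],[0,c['fy'],c['cy']],[0,0,1]]); D=np.array(c['dist_coeffs'])
    if n=='wrist':
        T=np.eye(4);T[:3,:3]=Ro.from_euler('xyz',s['tool_rot']).as_matrix();T[:3,3]=s['tcp_pos'];T=T@np.array(c['hand_eye'])
        R=T[:3,:3].T; t=-R@T[:3,3]
    else: R=np.array(c['R']);t=np.array(c['t'])
    return K,D,R,t
def ray(C,uv):
    K,D,R,t=C; p=cv2.undistortPoints(np.float64(uv).reshape(-1,1,2),K,D)[:,0]
    d=np.c_[p,np.ones(len(p))]@R; return -R.T@t,d/np.linalg.norm(d,axis=1)[:,None]
def onz(C,uv,z):
    o,d=ray(C,uv); return o+d*((z-o[2])/d[:,2])[:,None]
def onplane(C,uv,p,n):
    o,d=ray(C,uv); return o+d*(((p-o)@n)/(d@n))[:,None]
def proj(C,X):
    K,D,R,t=C; return cv2.projectPoints(np.float64(X).reshape(-1,1,3),cv2.Rodrigues(R)[0],t,K,D)[0][:,0]
def tri(views):  # list of (C,uv Nx2)
    N=len(views[0][1]);out=[];err=[]
    for i in range(N):
        A=np.zeros((3,3));b=np.zeros(3);L=[]
        for C,uv in views:
            o,d=ray(C,[uv[i]]);P=np.eye(3)-np.outer(d[0],d[0]);A+=P;b+=P@o;L.append((P,o))
        X=np.linalg.solve(A,b);out.append(X);err.append(max(np.linalg.norm(P@(X-o)) for P,o in L))
    return np.array(out),np.array(err)
def snap(n,name):
    s=arm.sense();im=cams.snapshot(n);cv2.imwrite('pics/'+name,im[:,:,::-1]);return s,im,cam(n,s)
E
python3 - <<'E'
from h import *
np.set_printoptions(precision=4,suppress=True)
im=cv2.imread('pics/top0.png');C=cam('top')
hsv=cv2.cvtColor(im,cv2.COLOR_BGR2HSV)
def blobs(m,roi,z):
    x0,y0,x1,y1=roi;k=np.zeros_like(m);k[y0:y1,x0:x1]=m[y0:y1,x0:x1]
    for c in cv2.findContours(k,0,1)[0]:
        if cv2.contourArea(c)<80: continue
        r=cv2.minAreaRect(c);b=onz(C,cv2.boxPoints(r),z)
        print(roi,'px',np.round(r[0]),'ctr',b.mean(0),'sides',np.linalg.norm(b[1]-b[0]),np.linalg.norm(b[2]-b[1]),'dir01',np.degrees(np.arctan2(*(b[1]-b[0])[[1,0]])))
grey=((hsv[...,1]<70)&(hsv[...,2]>120)).astype(np.uint8)
blobs(grey,(165,150,245,232),.014)
wood=((hsv[...,1]>60)&(hsv[...,2]>170)).astype(np.uint8)
blobs(wood,(400,170,465,255),.05)
blobs(grey,(370,170,410,205),.15);
blobs(grey,(270,140,360,225),.1)
E
```

```text
(165, 150, 245, 232) px [188. 214.] ctr [0.4872 0.3928 0.014 ] sides 0.07259525938638109 0.059139503634654166 dir01 -91.32542574115081
(165, 150, 245, 232) px [219. 201.] ctr [0.5283 0.2982 0.014 ] sides 0.09615895567188562 0.064583988316546 dir01 -68.4885367109421
(165, 150, 245, 232) px [201. 173.] ctr [0.6167 0.3538 0.014 ] sides 0.08289150173048632 0.08122804418337044 dir01 -64.72287907402976
(400, 170, 465, 255) px [445. 213.] ctr [ 0.4712 -0.3946  0.05  ] sides 0.10236774181771197 0.04977810894152215 dir01 -10.598878041068442
(400, 170, 465, 255) px [416. 213.] ctr [ 0.4747 -0.3082  0.05  ] sides 0.18552927234271666 0.05526115085707351 dir01 -10.130400505792222
(370, 170, 410, 205) px [396. 187.] ctr [ 0.5445 -0.2339  0.15  ] sides 0.04837752084560084 0.05124216812466824 dir01 -91.33335725580642
(270, 140, 360, 225) px [316. 182.] ctr [ 0.5702 -0.0079  0.1   ] sides 0.20969864374015726 0.2065858060452679 dir01 -91.40974769289132
```

```bash
python3 -m inch '0.1 0.1 0.16 0 0 0.3; 0.18 0.285 0.16 0 0 0.6; 0.18 0.285 0.16 0 0 0.6;0.18 0.285 0.16 0 0 0.6;0.18 0.285 0.16 0 0 0.6;0.18 0.285 0.16 0 0 0.6;0.18 0.285 0.16 0 0 0.6;0.18 0.285 0.16 0 0 0.6'; python3 -m inch '0.165 0.285 0 0 0 0.654;0.165 0.285 0 0 0 0.654;0.165 0.285 0 0 0 0.654;0.165 0.285 0 0 0 0.654;0.165 0.285 0 0 0 0.654;0.165 0.285 0 0 0 0.654;0.165 0.285 0 0 0 0.654;0.165 0.285 0 0 0 0.654'; python3 -m inch '0 0 0 0 0 0;0 0 0 0 0 0;0 0 0 0 0 0'
python3 - <<'E'
from h import *
s,im,C=snap('wrist','w1.png');np.save('w1.npy',np.r_[s['tcp_pos'],s['tool_rot']]);print(s['tcp_pos'],s['tool_rot'],s['time_s'])
E
```

```text
time_s: 0.82
tcp_pos: [0.3462, -0.3183, 0.3275]
tool_rot: [-3.142, -0.0, 0.916]
force: [0.1, -0.1, -0.2]
grip_width: 1.001
grasp_force: 0.0
time_s: 1.48
tcp_pos: [0.5114, -0.0327, 0.3266]
tool_rot: [-3.141, -0.0, 1.572]
force: [1.5, -0.8, 0.6]
grip_width: 1.002
grasp_force: 0.0
time_s: 1.73
tcp_pos: [0.5106, -0.0353, 0.3266]
tool_rot: [-3.141, 0.0, 1.571]
force: [-0.2, -0.8, -0.0]
grip_width: 1.0
grasp_force: 0.0
[ 0.51060206 -0.03529407  0.32664359] [-3.14083136e+00  3.62300838e-04  1.57121468e+00] 1.7333
```

View pics/w1.png

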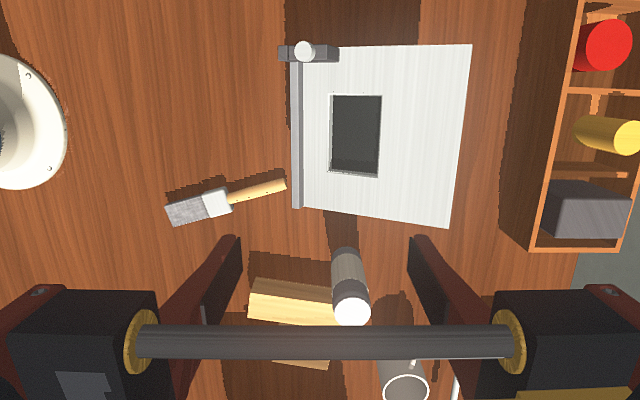

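The wrist view shows the table top spanning about (300..472, 44..230). The recess is at (330..382, 94..178), the ledge at x≈297, and the stop at (278..340, 42..62). I'll take a second view with a baseline and triangulate.

```bash
python3 -m inch '-0.11 0 0 0 0 0;-0.11 0.03 0 0 0 0;-0.11 0.03 0 0 0 0;-0.11 0.03 0 0 0 0;-0.11 0.03 0 0 0 0;-0.11 0.03 0 0 0 0;-0.11 0.03 0 0 0 0' |tail -5
python3 - <<'E'
from h import *
s,im,C=snap('wrist','w2.png');np.save('w2.npy',np.r_[s['tcp_pos'],s['tool_rot']]);print(s['tcp_pos'],s['tool_rot'],s['time_s'])
a=cv2.imread('pics/w1.png')[20:250,260:500];b=cv2.imread('pics/w2.png')[20:250,330:570]
cv2.imwrite('pics/c12.png',cv2.resize(np.hstack([a,b]),None,fx=1.66,fy=1.66,interpolation=cv2.INTER_CUBIC))
E
```

```text
tcp_pos: [0.4012, -0.006, 0.3265]
tool_rot: [-3.141, 0.0, 1.569]
force: [0.1, 0.6, 1.0]
grip_width: 0.999
grasp_force: 0.0
[ 0.40122907 -0.00602699  0.32650783] [-3.14116517e+00  1.42419505e-04  1.56904251e+00] 2.3667
```

View pics/c12.png

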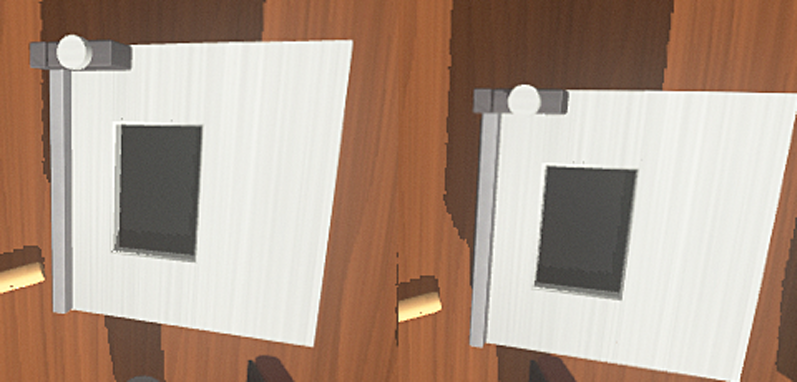

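Both crops show the whole table. The high corners are at w1 (472,44) and (449,229), and w2 (570,77) and (537,250). The recess mouth and the stop are also visible. Next I'll fit lines to these edges.

```bash
cat > tab.py <<'E'
from h import *
np.set_printoptions(precision=4,suppress=True)
def line(g,a,b,trim=.12,w=5):
    # subpixel edge between approx pts a,b : strongest gradient across; returns fitted line
    a,b=np.float64(a),np.float64(b);d=(b-a)/np.linalg.norm(b-a);n=np.array([-d[1],d[0]]);P=[]
    for f in np.linspace(trim,1-trim,60):
        s=np.arange(-w,w+.01,.25);q=(a+f*(b-a))+s[:,None]*n
        v=cv2.remap(g,np.float32(q[:,0])[None],np.float32(q[:,1])[None],1)[0]
        gr=np.abs(np.gradient(cv2.GaussianBlur(v[None],(9,1),0)[0]));i=gr.argmax()
        P.append(q[i])
    P=np.float32(P);l=cv2.fitLine(P,cv2.DIST_HUBER,0,.01,.01).ravel()
    return l,np.abs((P-l[2:])@[-l[1],l[0]]).mean()
def inter(l,m):
    t=np.linalg.solve(np.array([l[:2],-m[:2]]).T,m[2:]-l[2:]);return l[2:]+t[0]*l[:2]
def quad(g,q,**k):
    L=[line(g,q[i],q[(i+1)%4],**k) for i in range(4)];print('res',[round(float(x[1]),2) for x in L])
    return np.array([inter(L[i-1][0],L[i][0]) for i in range(4)])
def load(n):
    v=np.load(n+'.npy');return cam('wrist',dict(tcp_pos=v[:3],tool_rot=v[3:])),np.float32(cv2.imread(f'pics/{n}.png',0))
E
python3 - <<'E'
from tab import *
V=[]
A={'w1':([(472,44),(449.2,229),(302.8,207),(305,46)],[(332.5,95),(381.5,95.5),(378,176.5),(329.5,171)]),
   'w2':([(570,76.5),(537,249.5),(382.8,227),(390,78)],[(419.5,120),(473,121),(465,199.5),(413,192.5)])}
for n in A:
    C,g=load(n);T=quad(g,A[n][0],w=4,trim=.3);R=quad(g,A[n][1],w=4);V.append((C,np.vstack([T,R])));print(T.round(1).tolist(),R.round(1).tolist())
X,e=tri(V);print(X);print('gap',e)
d=lambda i,j:np.linalg.norm(X[i]-X[j]);print('high edge',d(0,1),'side -y',d(1,2),'rec',d(4,5),d(5,6),d(6,7),d(7,4))
E
```

```text
res [0.15, 0.16, 0.08, 0.14]
res [0.12, 0.12, 0.55, 0.19]
[[472.8999938964844, 43.70000076293945], [448.70001220703125, 228.60000610351562], [302.8999938964844, 206.3000030517578], [302.3999938964844, 46.70000076293945]] [[332.8999938964844, 95.0], [381.6000061035156, 95.5], [377.1000061035156, 178.39999389648438], [330.8999938964844, 170.3000030517578]]
res [0.14, 0.14, 0.12, 0.07]
res [0.17, 0.31, 0.74, 0.31]
[[572.2999877929688, 74.9000015258789], [535.5999755859375, 250.39999389648438], [382.6000061035156, 226.39999389648438], [392.6000061035156, 73.9000015258789]] [[418.70001220703125, 119.80000305175781], [473.20001220703125, 121.69999694824219], [464.29998779296875, 201.3000030517578], [412.0, 191.6999969482422]]
[[ 0.6594  0.0917  0.1602]
 [ 0.6546 -0.1082  0.1632]
 [ 0.481  -0.106   0.0918]
 [ 0.4839  0.0938  0.0916]
 [ 0.5206  0.0385  0.0885]
 [ 0.5754  0.0394  0.1237]
 [ 0.5735 -0.0566  0.1309]
 [ 0.5187 -0.0567  0.089 ]]
gap [0.0004 0.0001 0.0001 0.0007 0.0005 0.     0.     0.0002]
high edge 0.1999644336322799 side -y 0.1877333496103722 rec 0.06519588837863234 0.09620451334772244 0.06897624848465804 0.09527027680540327
```

```bash
cat > fit.py <<'E'
from tab import *
from scipy.optimize import least_squares
C1,C2=load('w1')[0],load('w2')[0]
obs=[(C1,(188,100,0),(472.9,43.7)),(C1,(188,-100,0),(448.7,228.6)),(C1,(0,-100,0),(302.9,206.3)),
 (C2,(188,100,0),(572.3,74.9)),(C2,(188,-100,0),(535.6,250.4)),(C2,(0,-100,14),(382.6,226.4)),
 (C2,(100,49,0),(473.2,121.7)),(C1,(100,49,0),(381.6,95.5)),(C2,(32,49,0),(418.7,119.8))]
def fr(p):
    R=Ro.from_euler('zyx',[p[3],-p[4],p[5]]).as_matrix();return R,p[:3]
def res(p):
    R,t=fr(p);return np.concatenate([(proj(C,[R@(np.array(m)/1e3)+t])[0]-u) for C,m,u in obs])
r=least_squares(res,[.48,0,.09,0,.35,0],loss='soft_l1')
if __name__=='__main__':
    print('bed',r.x,'cov-ish',np.sqrt(np.diag(np.linalg.inv(r.jac.T@r.jac)))*.5);print(res(r.x).reshape(-1,2))
    R,t=fr(r.x);np.save('bed.npy',np.r_[t,R.ravel()]);print('high mid',R@[.188,0,0]+t,'recess floor',R@[.066,0,-.014]+t,R)
E
python3 fit.py
```

```text
bed [ 0.4836 -0.0078  0.0883  0.0027  0.4126  0.0289] cov-ish [0.0009 0.0005 0.0021 0.0062 0.0136 0.0124]
[[-1.2232 -0.0026]
 [ 0.3477  0.2084]
 [ 2.3063 -0.2379]
 [ 0.1052  1.2957]
 [-0.1798 -0.0409]
 [-1.3272  3.2351]
 [ 1.9727 -0.2859]
 [ 0.5983 -0.7869]
 [-2.9941 -1.2827]]
high mid [ 0.6558 -0.0095  0.1636] recess floor [ 0.5497 -0.008   0.1019] [[ 0.9161 -0.0025 -0.401 ]
 [-0.0089  0.9996 -0.0265]
 [ 0.4009  0.0278  0.9157]]
```

```bash
cat > fit.py <<'E'
from tab import *
from scipy.optimize import least_squares
A={'w1':([(472,44),(449.2,229),(302.8,207),(305,46)],[(332.5,95),(381.5,95.5),(378,176.5),(329.5,171)]),
   'w2':([(570,76.5),(537,249.5),(382.8,227),(390,78)],[(419.5,120),(473,121),(465,199.5),(413,192.5)])}
M=[((188,95,0),(188,-95,0)),((150,-100,0),(20,-100,0)),None,((60,100,0),(150,100,0)),((45,49,0),(90,49,0)),((100,40,0),(100,-40,0))]
obs=[]
for n in A:
    C,g=load(n);Q,q=A[n]
    L=[line(g,Q[0],Q[1],w=4)[0],line(g,Q[1],Q[2],w=4)[0],line(g,Q[2],Q[3],w=4,trim=.25)[0],line(g,Q[3],Q[0],w=4,trim=.3)[0],line(g,q[0],q[1],w=4)[0],line(g,q[1],q[2],w=4)[0]]
    for i,l in enumerate(L): obs.append((n,C,i,l))
def fr(p):
    return Ro.from_euler('zy',[p[3],-p[4]]).as_matrix(),p[:3]
def res(p,h):
    R,t=fr(p);o=[]
    for n,C,i,l in obs:
        m=M[i] if M[i] else ((0,-90,h[n]),(0,20,h[n]))
        o+=list((proj(C,[R@(np.array(a)/1e3)+t for a in m])-l[2:])@[-l[1],l[0]])
    return np.array(o)
if __name__=='__main__':
  for h in ({'w1':0,'w2':14},{'w1':14,'w2':14},{'w1':0,'w2':0}):
    r=least_squares(res,[.48,0,.09,0,.35],args=(h,),loss='soft_l1');R,t=fr(r.x)
    print(h,r.cost,'bed',r.x);print(r.fun.reshape(2,-1).round(1));print('high mid',R@[.188,0,0]+t,'recess floor',R@[.066,0,-.014]+t)
E
python3 fit.py
```

```text
{'w1': 0, 'w2': 14} 8.115173101650736 bed [ 0.4827 -0.0074  0.09   -0.0097  0.3953]
[[-0.8  0.2  0.3  0.6 -0.7 -0.   1.   0.2 -1.6 -1.2  0.7  0.6]
 [-0.3  0.   0.3  0.3 -1.9 -2.2  0.3  0.7 -1.4 -0.9  1.7  0.2]]
high mid [ 0.6562 -0.0092  0.1624] recess floor [ 0.549  -0.008   0.1025]
{'w1': 14, 'w2': 14} 11.078846220101845 bed [ 0.4867 -0.0085  0.081  -0.0034  0.4606]
[[-1.6  0.5  0.5 -1.   0.7  2.   2.4  0.5 -0.9 -0.7  1.2  1.4]
 [-0.6  0.9  0.5 -1.4 -0.5 -1.2  1.2  0.9 -1.2 -0.7  1.4  0.4]]
high mid [ 0.6551 -0.0092  0.1645] recess floor [ 0.552  -0.0088  0.0978]
{'w1': 0, 'w2': 0} 5.24024567136834 bed [ 0.4824 -0.0073  0.09   -0.0102  0.3985]
[[-1.  -0.1  0.5  0.6 -0.4  0.2  0.9  0.1 -1.7 -1.3  0.4  0.3]
 [-0.4 -0.1  0.5  0.3  0.  -0.1  0.2  0.6 -1.5 -0.9  1.5 -0.1]]
high mid [ 0.6557 -0.0092  0.163 ] recess floor [ 0.5487 -0.0079  0.1027]
```

```bash
python3 -m inch '0.125 0.3 -0.15 0 0 0.375;0.125 0.3 -0.15 0 0 0.375;0.125 0.3 -0.15 0 0 0.375;0.125 0.3 -0.15 0 0 0.375;0.125 0.3 -0.15 0 0 0.375;0.125 0.3 -0.15 0 0 0.375;0.125 0.3 -0.15 0 0 0.375;0.125 0.3 -0.15 0 0 0.375' 0.0878|tail -5;python3 -m inch '0 0 0 0 0 0;0 0 0 0 0 0;0 0 0 0 0 0;0 0 0 0 0 0'
python3 - <<'E'
from fit import *
r=least_squares(res,[.48,0,.09,0,.35],args=({'w1':0,'w2':0},),loss='soft_l1');R,t=fr(r.x);np.savez('bed.npz',R=R,t=t)
for n,a,b in (('w1',(308,61.5),(338,61.5)),('w2',(384,89),(432,89))):
    C,g=load(n);l,e=line(g,a,b,w=5,trim=.3);u=[l[2:]];X=onplane(C,u,t,R[:,2]);print(n,'stopface',l,e,((X-t)@R))
s,im,C=snap('wrist','w3.png');np.save('w3.npy',np.r_[s['tcp_pos'],s['tool_rot']]);print(s['tcp_pos'],s['tool_rot'],s['time_s'])
E
```

```text
tcp_pos: [0.5181, 0.2759, 0.1848]
tool_rot: [-3.14, 0.0, 1.945]
force: [0.1, -0.7, 0.5]
grip_width: 1.001
grasp_force: 0.0
time_s: 3.42
tcp_pos: [0.5178, 0.2733, 0.1885]
tool_rot: [3.14, 0.0, 1.945]
force: [-0.3, -0.1, -0.6]
grip_width: 1.003
grasp_force: 0.0
w1 stopface [  1.       0.     322.1458  62.25  ] 0.02500198 [[ 0.0264  0.084  -0.    ]]
w2 stopface [  0.9819   0.1895 408.3032  87.0244] 0.6892512 [[ 0.0206  0.0854 -0.    ]]
[0.5178 0.2733 0.1885] [3.1399 0.0003 1.9445] 3.4167
```

View pics/w3.png

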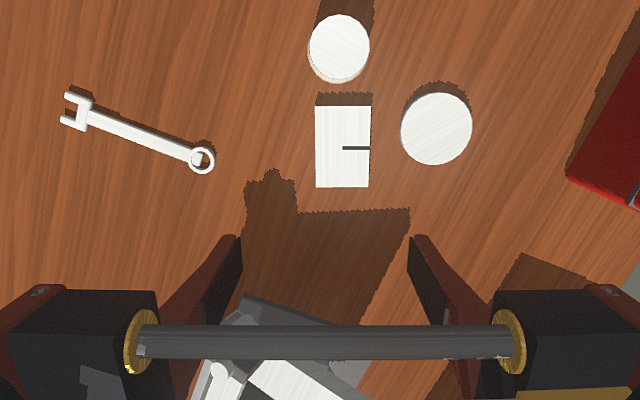

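The insert is seen at (315..371, 105..188) and is nearly aligned with the gripper. The disc is at (436,129), to the right of it, and the jar is at (339,48), beyond its end.

Run:
```python
from tab import *
C,g=load('w3')
Q=quad(g,[(315.5,106),(371,105.5),(369,187),(316,187.5)],w=4)
X=onz(C,Q,.014);print(Q,X)
d=lambda i,j:np.linalg.norm(X[i]-X[j]);print(d(0,1),d(1,2),d(2,3),d(3,0))
c=X.mean(0);a=X[1]+X[2]-X[0]-X[3];print('ctr',c,'x-dir yaw',np.arctan2(a[1],a[0]));b=X[0]+X[1]-X[2]-X[3];print('y-dir yaw',np.arctan2(b[1],b[0]))
v=np.load('w3.npy');print('tooly yaw',v[5]-np.pi/2,'shift',c-v[:3])
im=cv2.imread('pics/w3.png')
```

```text
res [0.08, 0.2, 0.16, 0.17]
[[314.0977 105.6046]
 [370.5247 105.4074]
 [367.8541 186.4918]
 [315.2622 186.8476]] [[0.4839 0.3296 0.014 ]
 [0.54   0.3519 0.014 ]
 [0.5733 0.2681 0.014 ]
 [0.5174 0.2457 0.014 ]]
0.06026952302218497 0.09018738151819337 0.06021420663586225 0.09031055488629022
ctr [0.5286 0.2988 0.014 ] x-dir yaw 0.37876105282060796
y-dir yaw 1.9497144825003256
tooly yaw 0.3737160081120099 shift [ 0.0108  0.0255 -0.1745]
```

```bash
python3 -m inch '0.0108 0.0255 -0.03 0 0 0.005;0.0108 0.0255 -0.07 0 0 0.005;0.0108 0.0255 -0.11 0 0 0.005;0.0108 0.0255 -0.14 0 0 0.005;0.0108 0.0255 -0.15 0 0 0.005;0.0108 0.0255 -0.15 0 0 0.005;0.0108 0.0255 -0.15 0 0 0.005' 0.076|tail -5;python3 -m inch '0 0 -0.015 0 0 0;0 0 -0.025 0 0 0;0 0 -0.032 0 0 0;0 0 -0.032 0 0 0;0 0 -0.032 0 0 0'
```

```text
tcp_pos: [0.5289, 0.2995, 0.0395]
tool_rot: [3.139, -0.0, 1.95]
force: [0.1, -0.2, -0.1]
grip_width: 0.867
grasp_force: 0.0
time_s: 4.47
tcp_pos: [0.5282, 0.2998, 0.0059]
tool_rot: [3.141, -0.0, 1.951]
force: [-0.6, 0.0, -0.4]
grip_width: 0.866
grasp_force: 0.0
```

Position is good. Now close and lift.

```bash
python3 -m inch '0 0 0 0 0 0;0 0 0 0 0 0;0 0 0 0 0 0;0 0 0 0 0 0;0 0 0 0 0 0;0 0 0 0 0 0' 0.05|tail -5;python3 -m inch '0 0 0.01 0 0 0;0 0 0.03 0 0 0;0 0 0.06 0 0 0;0 0 0.1 0 0 0;0 0 0.14 0 0 0;0 0 0.18 0 0 0;0 0 0.2 0 0 0;0 0 0.2 0 0 0'
```

```text
tcp_pos: [0.528, 0.2998, 0.0053]
tool_rot: [3.142, -0.0, 1.951]
force: [0.2, 1.0, 0.3]
grip_width: 0.567
grasp_force: 0.0
time_s: 5.63
tcp_pos: [0.5298, 0.3007, 0.2137]
tool_rot: [3.13, -0.001, 1.951]
force: [-0.1, 1.1, 0.6]
grip_width: 0.569
grasp_force: 0.0
```

Run:
```python
from h import *
s,im,C=snap('wrist','w4.png');np.save('w4.npy',np.r_[s['tcp_pos'],s['tool_rot']])
s,im2,C=snap('side','s4.png')
cv2.imwrite('pics/c4.png',np.hstack([im[:,100:560],im2[40:400:,200:500].repeat(1,0) if 0 else cv2.resize(im2[100:400,150:400],(333,400))])[:,:,::-1])
```

```text
(no output)
```

View pics/c4.png

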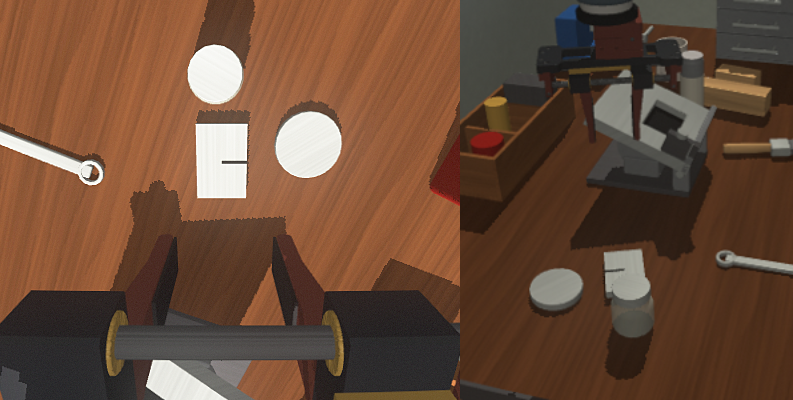

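The insert is still on the bench, undisturbed, and the fingers closed above it. I'll check where the tips really are using the side and wrist views.

Run:
```python
from h import *
np.set_printoptions(precision=1,suppress=True)
v=np.load('w4.npy');Rt=Ro.from_euler('xyz',v[3:]).as_matrix();W=cam('wrist',dict(tcp_pos=v[:3],tool_rot=v[3:]));S=cam('side')
for z in(0,-.01,-.02,-.03,-.04):
    P=[Rt@np.array([x,y,z])+v[:3] for x in(-.01,.01) for y in(-.025,.025)]
    print(z,'side',proj(S,P).tolist(),'\n wrist',proj(W,P).tolist())
im=cv2.imread('pics/s4.png');cv2.imwrite('pics/c5.png',np.hstack([cv2.resize(im[110:220,200:320],(480,440),interpolation=2),cv2.resize(cv2.imread('pics/w4.png')[210:320,230:310],(320,440),interpolation=2)]))
```

```text
0 side [[279.62536224410957, 215.60073019162854], [252.41351479252313, 217.47781142244799], [280.4248170463987, 221.3154540087516], [252.67389330648274, 223.26270600522173]] 
 wrist [[286.20617103271536, 239.434276491782], [363.7629888102785, 239.38496398026948], [285.0850275037165, 210.2888895189704], [364.8878578685004, 210.24124454489672]]
-0.01 side [[279.4324193185932, 210.94450946987132], [252.0635108722319, 212.80615256836157], [280.23183409688056, 216.5998012303567], [252.31685843843593, 218.53141910001273]] 
 wrist [[284.4957916048423, 246.32812599362143], [365.5395761277879, 246.27575767007158], [283.26489466920214, 216.04445813537092], [366.77653129931315, 215.99390884128414]]
-0.02 side [[279.23796141537224, 206.23483916534755], [251.7107188489004, 208.08051371460786], [280.0372846169886, 211.82859034273844], [251.95688212386327, 213.7440121420949]] 
 wrist [[282.6261932351805, 253.868543132968], [367.48152698068344, 253.81272149085316], [281.26868071266017, 222.36027395262914], [368.8478882677938, 222.30644128090736]]
-0.03 side [[279.04198575786336, 201.47107341171977], [251.35513292883212, 203.30023861632208], [279.84116478313746, 207.00112491151074], [251.5939564206751, 208.89977716191183]] 
 wrist [[280.57436610895627, 262.149752458594], [369.6127350301326, 262.08999977890903], [279.069769606947, 229.32159433869998], [371.12953670061427, 229.2640212930287]]
-0.04 side [[278.8444903101879, 196.65256426433115], [250.9967486675934, 198.46466893303216], [279.64347151839615, 202.11670558135833], [251.22807477184523, 203.99800322677257]] 
 wrist [[278.31271740832517, 271.284930392645], [371.961851771339, 271.2206664905557], [276.63595454403134, 237.03172125582154], [373.6548818807045, 236.9698506226265]]
```

View pics/c5.png

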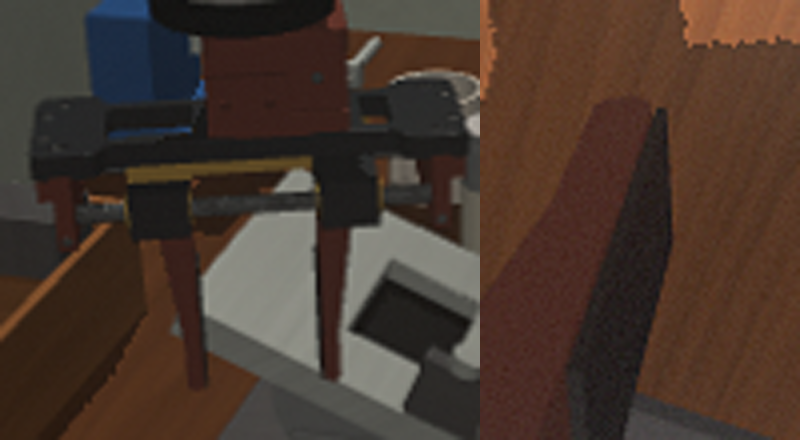

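The left panel puts the tips at side pixels (249.5,207) and (282.5,204.5). The right panel puts the pad corners at wrist pixels (275,237) and (278,269). Both place the tips about 30–39 mm behind the reported TCP, so I'll descend deeper and watch the force.

```bash
python3 -m inch '-0.001 -0.0015 0 0 0 0;-0.001 -0.0015 -0.03 0 0 0;-0.001 -0.0015 -0.07 0 0 0;-0.001 -0.0015 -0.11 0 0 0;-0.001 -0.0015 -0.15 0 0 0;-0.001 -0.0015 -0.19 0 0 0;-0.001 -0.0015 -0.205 0 0 0;-0.001 -0.0015 -0.205 0 0 0' 0.076|tail -5
python3 -m inch '0 0 -0.01 0 0 0;0 0 -0.018 0 0 0;0 0 -0.025 0 0 0;0 0 -0.025 0 0 0;0 0 -0.025 0 0 0'|tail -5
for i in 1 2 ; do python3 -m inch '0 0 -0.002 0 0 0;0 0 -0.002 0 0 0'|sed -n 2,4p; done
```

```text
tcp_pos: [0.5216, 0.2955, -0.0088]
tool_rot: [-3.127, 0.001, 1.951]
force: [-0.5, -1.2, -0.5]
grip_width: 0.868
grasp_force: 0.0
tcp_pos: [0.5272, 0.2984, -0.0243]
tool_rot: [3.141, -0.0, 1.951]
force: [0.1, -0.4, -0.1]
grip_width: 0.866
grasp_force: 0.0
tcp_pos: [0.5274, 0.2985, -0.0262]
tool_rot: [3.14, -0.0, 1.951]
force: [-0.3, -0.0, -0.5]
tcp_pos: [0.5271, 0.2983, -0.0288]
tool_rot: [3.141, -0.0, 1.951]
force: [-0.6, 0.1, -0.4]
```

```bash
for i in 1 2 3; do python3 -m inch '0 0 -0.002 0 0 0;0 0 -0.002 0 0 0'|sed -n '2p;4p'; done
```

```text
tcp_pos: [0.5269, 0.2982, -0.0312]
force: [-0.2, -0.5, -0.0]
tcp_pos: [0.5268, 0.2982, -0.0333]
force: [-0.0, -0.7, -0.8]
tcp_pos: [0.5268, 0.2982, -0.0353]
force: [0.1, 0.2, 0.2]
```

```bash
for i in 1 2 3 4; do python3 -m inch '0 0 -0.001 0 0 0;0 0 -0.001 0 0 0'|sed -n '2p;4p'; done
```

```text
tcp_pos: [0.5269, 0.2982, -0.036]
force: [-0.3, -0.2, -0.5]
tcp_pos: [0.5269, 0.2982, -0.037]
force: [-0.2, -0.4, -0.3]
tcp_pos: [0.5269, 0.2982, -0.038]
force: [-0.3, -0.3, -0.5]
tcp_pos: [0.5271, 0.2983, -0.0384]
force: [-1.4, 0.0, 2.9]
```

Touch at z = -0.0382, so the tips sit 38 mm behind the reported TCP, matching the wrist estimate. I'll raise 6.5 mm and grip.

```bash
python3 -m inch '0.0015 0.0006 0.0065 0 0 0;0.0015 0.0006 0.0065 0 0 0;0.0015 0.0006 0.0065 0 0 0'|sed -n '2p;4p'; python3 -m inch '0 0 0 0 0 0;0 0 0 0 0 0;0 0 0 0 0 0;0 0 0 0 0 0;0 0 0 0 0 0;0 0 0 0 0 0' 0.05|tail -5;python3 -m inch '0 0 0.01 0 0 0;0 0 0.03 0 0 0;0 0 0.06 0 0 0;0 0 0.1 0 0 0;0 0 0.14 0 0 0;0 0 0.18 0 0 0;0 0 0.2 0 0 0;0 0 0.2 0 0 0'
```

```text
tcp_pos: [0.5291, 0.2991, -0.0316]
force: [-0.0, 0.9, 0.1]
tcp_pos: [0.5284, 0.2988, -0.0326]
tool_rot: [-3.141, 0.0, 1.951]
force: [0.6, -0.1, -1.5]
grip_width: 0.681
grasp_force: 30.0
time_s: 9.73
tcp_pos: [0.5305, 0.2999, 0.1758]
tool_rot: [3.13, -0.001, 1.951]
force: [1.3, 0.2, -0.7]
grip_width: 0.678
grasp_force: 30.0
```

The insert is gripped, with its underside 32.6 mm behind the TCP. Now I'll compute a tilted look-pose beside the recess.

```bash
cat > go.py <<'E'
from h import *
np.set_printoptions(precision=4,suppress=True)
B=np.load('bed.npz');R,t=B['R'],B['t']
Rg=np.c_[R[:,1],R[:,0],-R[:,2]]
def go(p,Rt=Rg):  # p: desired TCP in bed coords -> shift, rotvec from the measured pose
    s=arm.sense();T=R@np.array(p)+t;Rc=Ro.from_euler('xyz',s['tool_rot']).as_matrix()
    print('bed now',R.T@(s['tcp_pos']-t),'target',T,'shift',T-s['tcp_pos'],'rot',Ro.from_matrix(Rt@Rc.T).as_rotvec(),'F',R.T@s['force'],'t',s['time_s'])
E
python3 -c "
from go import *
go([.066,-.10,.09])"
```

```text
bed now [0.0745 0.3079 0.0603] target [ 0.5074 -0.1079  0.1982] shift [-0.0232 -0.4078  0.0224] rot [ 0.0747 -0.3823 -0.3854] F [ 0.9143  0.1814 -1.1714] t 9.7333
```

```bash
python3 -m inch '-0.01 -0.02 0.05 0 0 0;-0.023 -0.06 0.05 0.037 -0.19 -0.19;-0.023 -0.1 0.05 0.075 -0.382 -0.385;-0.023 -0.14 0.05 0.075 -0.382 -0.385;-0.023 -0.18 0.05 0.075 -0.382 -0.385;-0.023 -0.22 0.05 0.075 -0.382 -0.385;-0.023 -0.25 0.04 0.075 -0.382 -0.385;-0.023 -0.25 0.03 0.075 -0.382 -0.385'|tail -5; python3 -c "
from go import *
go([.066,-.10,.09])"
```

```text
tcp_pos: [0.5044, 0.043, 0.1962]
tool_rot: [2.755, -0.0, 1.554]
force: [-0.5, -0.4, -2.6]
grip_width: 0.678
grasp_force: 30.0
bed now [0.061  0.0508 0.0893] target [ 0.5074 -0.1079  0.1982] shift [ 0.003  -0.1508  0.002 ] rot [ 0.0033 -0.0117  0.007 ] F [-1.4881 -0.4297 -2.2091] t 10.4
```

```bash
python3 -m inch '0.003 -0.04 0.002 0.003 -0.012 0.007;0.003 -0.08 0.002 0.003 -0.012 0.007;0.003 -0.11 0.002 0.003 -0.012 0.007;0.003 -0.11 0.002 0.003 -0.012 0.007;0.003 -0.11 0.002 0.003 -0.012 0.007;0.003 -0.11 0.002 0.003 -0.012 0.007'|tail -5
python3 - <<'E'
from go import *
s,im,C=snap('wrist','w6.png');np.save('w6.npy',np.r_[s['tcp_pos'],s['tool_rot']]);print(s['tcp_pos'],s['tool_rot'])
E
```

```text
tcp_pos: [0.5081, -0.0604, 0.198]
tool_rot: [2.745, -0.008, 1.568]
force: [-0.0, 0.5, -2.1]
grip_width: 0.679
grasp_force: 30.0
[ 0.5081 -0.0604  0.198 ] [ 2.7454 -0.0078  1.5684]
```

View pics/w6.png

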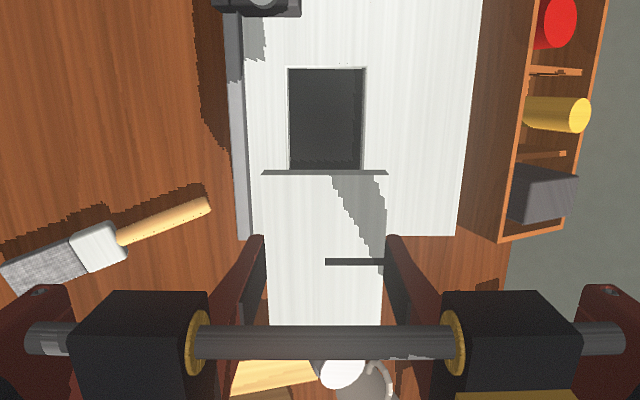

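The recess mouth is at columns 287..366 with its top edge at row 67. The held insert's front edge is at row 172, columns 262..387. The stop's foot is near row 16, and the ledge foot near column 243.

Run:
```python
from tab import *
B=np.load('bed.npz');R,t=B['R'],B['t'];C,g=load('w6')
def E(name,a,b,**k):
    l,e=line(g,a,b,**k);d=(np.float64(b)-a);L=np.linalg.norm(d);P=[l[2:]-l[:2]*L*.35,l[2:]+l[:2]*L*.35]
    print(name,'res',round(float(e),2),'bed mm',((onplane(C,P,t,R[:,2])-t)@R*1e3).round(1)[:,:2].tolist())
E('rec low',(287.5,70),(288,168),w=4)
E('rec high dark',(362,72),(361,168),w=2.5)
E('rec high',(367,68),(364.5,168),w=2)
E('rec +y',(290,67),(363,67.5),w=4)
E('high edge',(480,10),(457,230),w=5)
E('-y edge',(400,236),(455,235),w=4)
E('ledge',(243,90),(249,230),w=5)
E('stop',(250,16),(298,16),w=4)
print(g[110,278:300].astype(int),g[110,355:375].astype(int),g[60:76,325].astype(int))
```

```text
rec low res 0.56 bed mm [[34.6, 36.0], [35.5, -20.2]]
rec high dark res 0.49 bed mm [[97.8, -35.9], [97.6, 20.8]]
rec high res 0.18 bed mm [[100.0, -27.3], [99.0, 30.7]]
rec +y res 0.08 bed mm [[49.0, 46.1], [90.1, 46.0]]
high edge res 0.2 bed mm [[187.3, -61.8], [187.4, 66.6]]
-y edge res 0.07 bed mm [[142.1, -99.5], [178.2, -99.4]]
ledge res 0.15 bed mm [[0.0, 12.5], [-0.3, -74.0]]
stop res 0.15 bed mm [[12.5, 84.5], [38.7, 84.2]]
[236 237 236 234 235 237 230 221 245 220 187  58  62  69  73  68  65  72
  65  67  70  67] [ 65  65  65  64  66  70  74 117 117 159 187 225 238 234 232 236 236 236
 234 233] [237 236 236 234 235 241 248 232 199  51  70  72  75  75  73  74]
```

```bash
python3 -c "
from go import *
go([.066,-.0005,-.016])"
```

```text
bed now [ 0.0665 -0.052   0.0899] target [ 0.5494 -0.0084  0.1009] shift [ 0.0411  0.0515 -0.0975] rot [-0.0036 -0.0016 -0.0083] F [-0.9376 -0.1636 -2.2506] t 10.95
```

```bash
python3 -m inch '0 0.03 0 0 0 0;0 0.052 0 -0.0036 -0.0016 -0.0083;0.013 0.052 -0.03 -0.0036 -0.0016 -0.0083;0.025 0.052 -0.06 -0.0036 -0.0016 -0.0083;0.036 0.0515 -0.085 -0.0036 -0.0016 -0.0083;0.041 0.0515 -0.097 -0.0036 -0.0016 -0.0083;0.041 0.0515 -0.0975 -0.0036 -0.0016 -0.0083;0.041 0.0515 -0.0975 -0.0036 -0.0016 -0.0083'|tail -5;python3 -c "
from go import *
go([.066,-.0005,-.0326])"
```

```text
tcp_pos: [0.5488, -0.0079, 0.101]
tool_rot: [2.744, -0.003, 1.563]
force: [-0.1, -0.6, -1.2]
grip_width: 0.683
grasp_force: 30.0
bed now [ 0.0655 -0.     -0.0157] target [ 0.5559 -0.0084  0.0856] shift [ 0.007  -0.0005 -0.0154] rot [ 0.0006 -0.0006 -0.0014] F [-0.5291 -0.6061 -1.0988] t 11.6167
```

```bash
python3 -m inch '0.002 -0.0005 -0.004 0 0 0;0.0037 -0.0005 -0.008 0 0 0;0.0052 -0.0005 -0.0115 0 0 0;0.007 -0.0005 -0.0154 0 0 0;0.007 -0.0005 -0.0154 0 0 0'|sed -n '2,4p';python3 -m inch '0.0004 0 -0.0009 0 0 0;0.0008 0 -0.0018 0 0 0;0.0012 0 -0.0028 0 0 0;0.0012 0 -0.0028 0 0 0'|sed -n '2,4p';python3 -c "
from go import *
go([.066,-.0005,-.0382])"
```

```text
tcp_pos: [0.5564, -0.0102, 0.0861]
tool_rot: [2.742, -0.003, 1.56]
force: [-0.3, -0.1, -2.9]
tcp_pos: [0.5577, -0.0102, 0.0839]
tool_rot: [2.741, -0.003, 1.56]
force: [-0.3, -0.3, -2.9]
bed now [ 0.067  -0.0024 -0.0349] target [ 0.558  -0.0084  0.0804] shift [ 0.0004  0.0019 -0.0034] rot [0.0012 0.0018 0.0013] F [-1.3902 -0.3039 -2.5354] t 12.3667
```

```bash
python3 -m inch '-0.0004 0.0019 0 0.001 0.002 0.001;-0.0002 0.0019 -0.0012 0.001 0.002 0.001;0 0.0019 -0.0025 0.001 0.002 0.001;0 0.0019 -0.0025 0.001 0.002 0.001;0 0.0019 -0.0025 0.001 0.002 0.001'|sed -n '2,4p';python3 -c "
from go import *
go([.066,-.0005,-.0382])"
```

```text
tcp_pos: [0.5576, -0.0082, 0.0813]
tool_rot: [2.743, -0.004, 1.561]
force: [-0.3, 0.1, -2.1]
bed now [ 0.0659 -0.0003 -0.0372] target [ 0.558  -0.0084  0.0804] shift [ 0.0004 -0.0002 -0.0009] rot [ 0.0001 -0.0004  0.0001] F [-1.114   0.0973 -1.7633] t 12.7833
```

```bash
python3 -m inch '0 0 0 0 0 0;0 0 0 0 0 0;0 0 0 0 0 0;0 0 0 0 0 0' 0.07|tail -5;python3 -m inch '-0.004 0 0.009 0 0 0;-0.014 0 0.032 0 0 0;-0.03 -0.01 0.07 0 0 0;-0.036 -0.04 0.085 0 0 0;-0.036 -0.07 0.085 0 0 0;-0.036 -0.08 0.085 0 0 0;-0.036 -0.08 0.085 0 0 0;-0.036 -0.08 0.085 0 0 0'|sed -n 2,4p
python3 - <<'E'
from go import *
s,im,C=snap('wrist','w7.png');np.save('w7.npy',np.r_[s['tcp_pos'],s['tool_rot']]);go([.066,0,-.02])
E
```

```text
tcp_pos: [0.5581, -0.0083, 0.0822]
tool_rot: [2.742, -0.004, 1.561]
force: [0.3, 0.5, -0.6]
grip_width: 0.797
grasp_force: 0.0
tcp_pos: [0.5215, -0.0886, 0.1671]
tool_rot: [2.743, -0.004, 1.56]
force: [0.5, -0.0, 1.3]
bed now [ 0.0667 -0.08    0.0555] target [ 0.551  -0.0079  0.0972] shift [ 0.0294  0.08   -0.0695] rot [-0.0003  0.0001  0.0005] F [-1.1362  0.2082 -1.3326] t 13.8333
```

View pics/w7.png

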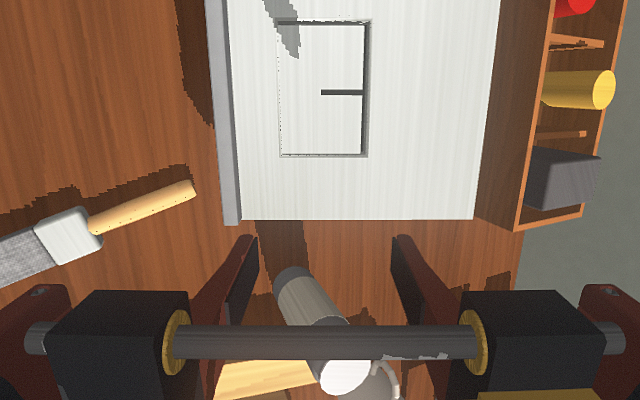

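The insert sits in the recess with an even outline at (280..366, 20..157), apparently flush. I'll give it a light press with the fingers shut to be sure.

```bash
python3 -m inch '0 0.04 0 0 0 0;0 0.08 0 0 0 0;0.013 0.08 -0.03 0 0 0;0.025 0.08 -0.058 0 0 0;0.0294 0.08 -0.0695 0 0 0;0.0294 0.08 -0.0695 0 0 0;0.033 0.08 -0.078 0 0 0;0.033 0.08 -0.078 0 0 0' 0|tail -5
for i in 1 2 3 4 ; do python3 -m inch '0.0008 0 -0.0018 0 0 0;0.0008 0 -0.0018 0 0 0'|sed -n '2p;4p'; done;python3 -c "
from go import *
go([.066,0,-.02])"
```

```text
tcp_pos: [0.5548, -0.0084, 0.0885]
tool_rot: [2.743, -0.004, 1.561]
force: [-0.5, -0.0, 0.2]
grip_width: 0.234
grasp_force: 0.0
tcp_pos: [0.556, -0.0088, 0.088]
force: [-0.6, -0.5, -0.4]
tcp_pos: [0.5565, -0.0086, 0.0855]
force: [0.2, -0.4, 0.4]
tcp_pos: [0.5571, -0.0084, 0.083]
force: [0.0, 0.1, -0.3]
tcp_pos: [0.5578, -0.0082, 0.0809]
force: [-0.2, -1.0, -0.4]
bed now [ 0.066  -0.0004 -0.0377] target [ 0.551  -0.0079  0.0972] shift [-0.0068  0.0004  0.0163] rot [ 0.0001 -0.0005  0.0002] F [-0.3475 -1.0393 -0.3234] t 15.1667
```

```bash
for i in 1 2 3 ; do python3 -m inch '0.0004 0 -0.0009 0 0 0;0.0004 0 -0.0009 0 0 0'|sed -n '2p;4,5p'; done;python3 -c "
from go import *
go([.066,0,-.02])"
```

```text
tcp_pos: [0.5582, -0.0082, 0.0802]
force: [-0.4, -0.5, 0.3]
grip_width: 0.004
tcp_pos: [0.5587, -0.0082, 0.0793]
force: [-0.2, -0.0, -0.1]
grip_width: 0.002
tcp_pos: [0.5591, -0.0082, 0.0788]
force: [-2.0, 0.2, 1.1]
grip_width: 0.003
bed now [ 0.0664 -0.0003 -0.0401] target [ 0.551  -0.0079  0.0972] shift [-0.0081  0.0003  0.0184] rot [0.0002 0.0001 0.    ] F [-1.4318  0.1566  1.8274] t 15.6667
```

```bash
python3 -m inch '0.0004 0 -0.0009 0 0 0;0.0004 0 -0.0009 0 0 0;0.0004 0 -0.0009 0 0 0'|sed -n '2p;4,5p';  python3 -m inch '-0.012 0 0.028 0 0 0;-0.024 0 0.055 0 0 0;-0.04 0 0.09 0 0 0;-0.05 -0.02 0.125 0 0 0;-0.06 -0.05 0.13 0 0 0;-0.06 -0.09 0.13 0 0 0;-0.07 -0.13 0.13 0 0 0;-0.08 -0.17 0.13 0 0 0' 0.06|sed -n '1,4p'
python3 - <<'E'
from go import *
s=arm.sense();Rt=Ro.from_euler('xyz',[np.pi,0,np.radians(169.9)]).as_matrix();Rc=Ro.from_euler('xyz',s['tool_rot']).as_matrix()
print(np.array([.445,-.303,.16])-s['tcp_pos'],Ro.from_matrix(Rt@Rc.T).as_rotvec())
E
```

```text
tcp_pos: [0.5592, -0.0082, 0.0787]
force: [-8.7, -0.0, 6.7]
grip_width: 0.001
time_s: 16.58
tcp_pos: [0.4791, -0.1796, 0.2083]
tool_rot: [2.742, -0.003, 1.563]
force: [1.6, -0.4, 0.2]
[-0.0341 -0.1234 -0.0483] [-0.28    0.3322  1.3833]
```

```bash
python3 -m inch '-0.034 -0.03 0 -0.14 0.166 0.69;-0.034 -0.06 0 -0.14 0.166 0.69;-0.034 -0.09 0 -0.14 0.166 0.69;-0.034 -0.123 0 -0.14 0.166 0.69;-0.034 -0.123 0 -0.28 0.332 1.383;-0.034 -0.123 0 -0.28 0.332 1.383;-0.034 -0.123 0 -0.28 0.332 1.383;-0.034 -0.123 0 -0.28 0.332 1.383' 0.07|sed -n '2,4p'
python3 - <<'E'
from go import *
s=arm.sense();Rt=Ro.from_euler('xyz',[np.pi,0,np.radians(169.9)]).as_matrix();Rc=Ro.from_euler('xyz',s['tool_rot']).as_matrix()
print(np.array([.445,-.303,.16])-s['tcp_pos'],Ro.from_matrix(Rt@Rc.T).as_rotvec())
E
```

```text
tcp_pos: [0.4454, -0.302, 0.2072]
tool_rot: [3.018, 0.062, 2.506]
force: [0.2, 0.2, 0.2]
[-0.0004 -0.001  -0.0472] [-0.0902  0.1069  0.4545]
```

```bash
python3 -m inch '0 -0.001 -0.02 -0.0902 0.1069 0.4545;0 -0.001 -0.047 -0.0902 0.1069 0.4545;0 -0.001 -0.047 -0.0902 0.1069 0.4545;0 -0.001 -0.047 -0.0902 0.1069 0.4545;0 -0.001 -0.047 -0.0902 0.1069 0.4545;0 -0.001 -0.047 -0.0902 0.1069 0.4545'|sed -n '2,4p'
python3 - <<'E'
from go import *
s,im,C=snap('wrist','w8.png');np.save('w8.npy',np.r_[s['tcp_pos'],s['tool_rot']]);print(s['tcp_pos'],s['tool_rot'])
E
```

```text
tcp_pos: [0.4459, -0.302, 0.1605]
tool_rot: [3.14, 0.002, 2.959]
force: [-0.5, -0.6, -0.4]
[ 0.4459 -0.302   0.1605] [3.1398 0.0022 2.9589]
```

View pics/w8.png

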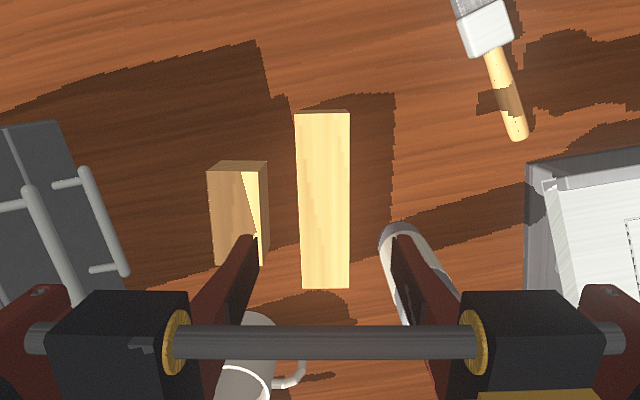

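The blank's top face is at (295,113), (350,112), (349,289), (303,289). The offcut is at (207..268, 160..265) and the can at (400,240).

Run:
```python
from tab import *
C,g=load('w8')
Q=quad(g,[(295,112.5),(350,112),(349,288),(303,288.5)],w=4)
X=onz(C,Q,.05);print(Q,X)
d=lambda i,j:np.linalg.norm(X[i]-X[j]);print(d(0,1),d(1,2),d(2,3),d(3,0))
c=X.mean(0);a=X[2]+X[3]-X[0]-X[1];y=np.arctan2(a[1],a[0]);print('ctr',c,'len yaw',y)
v=np.load('w8.npy');u=np.array([np.cos(y),np.sin(y),0]);G=c-.03*u;print('turn',y+np.pi-v[5],'grasp',G,'shift',G-v[:3])
```

```text
res [0.16, 0.08, 0.13, 0.13]
[[293.5546 113.6591]
 [349.6734 112.2353]
 [348.788  287.9436]
 [301.5019 288.6526]] [[ 0.3809 -0.3179  0.05  ]
 [ 0.3888 -0.2685  0.05  ]
 [ 0.5664 -0.2982  0.05  ]
 [ 0.5581 -0.3473  0.05  ]]
0.05000253084875299 0.18007814714328696 0.04978060616046934 0.17965071439310942
ctr [ 0.4735 -0.308   0.05  ] len yaw -0.16497029065405772
turn 0.01772817362333301 grasp [ 0.4439 -0.303   0.05  ] shift [-0.002  -0.0011 -0.1105]
```

```bash
python3 -m inch '-0.002 -0.001 -0.02 0 0 0.0177;-0.002 -0.001 -0.06 0 0 0.0177;-0.002 -0.001 -0.09 0 0 0.0177;-0.002 -0.001 -0.11 0 0 0.0177;-0.002 -0.001 -0.12 0 0 0.0177;-0.002 -0.001 -0.12 0 0 0.0177'|sed -n '2,4p';python3 -m inch '0 0 -0.02 0 0 0;0 0 -0.04 0 0 0;0 0 -0.054 0 0 0;0 0 -0.0565 0 0 0;0 0 -0.0565 0 0 0;0 0 -0.0565 0 0 0'|sed -n '2,6p'
```

```text
tcp_pos: [0.442, -0.3027, 0.0383]
tool_rot: [3.138, -0.001, 2.976]
force: [-0.7, 0.2, -0.0]
tcp_pos: [0.4445, -0.3042, -0.0136]
tool_rot: [-3.142, 0.004, 2.978]
force: [-0.1, -0.2, -0.2]
grip_width: 0.796
grasp_force: 0.0
```

```bash
python3 -m inch '0 0 0 0 0 0;0 0 0 0 0 0;0 0 0 0 0 0;0 0 0 0 0 0;0 0 0 0 0 0;0 0 0 0 0 0;0 0 0 0 0 0' 0.04|sed -n '2,6p';python3 -m inch '0 0 0.01 0 0 0;0 0 0.03 0 0 0;0 0 0.06 0 0 0;0 0 0.1 0 0 0;0 0 0.14 0 0 0;0 0 0.18 0 0 0;0 0 0.22 0 0 0;0 0 0.22 0 0 0';  python3 -c "
from go import *
go([.025,0,.1])"
```

```text
tcp_pos: [0.4441, -0.3034, -0.0148]
tool_rot: [3.141, 0.003, 2.979]
force: [-0.3, 1.9, 6.1]
grip_width: 0.569
grasp_force: 30.0
time_s: 20.05
tcp_pos: [0.4452, -0.3049, 0.214]
tool_rot: [-3.136, 0.013, 2.978]
force: [0.1, -0.4, -2.1]
grip_width: 0.567
grasp_force: 30.0
bed now [ 0.0168 -0.2975  0.1287] target [ 0.4666 -0.0074  0.1919] shift [ 0.0214  0.2974 -0.0221] rot [ 0.2967 -0.3244 -1.3943] F [-0.6767 -0.4467 -2.0029] t 20.05
```

```bash
python3 -m inch '0 0.03 0.01 0 0 0;0.005 0.065 0.01 0.15 -0.16 -0.7;0.01 0.1 0.01 0.15 -0.16 -0.7;0.01 0.135 0.01 0.15 -0.16 -0.7;0.01 0.17 0.01 0.15 -0.16 -0.7;0.01 0.2 0.01 0.15 -0.16 -0.7;0.01 0.23 0.01 0.2967 -0.3244 -1.3943;0.01 0.26 0.01 0.2967 -0.3244 -1.3943'|sed -n '2,6p';  python3 -c "
from go import *
go([.035,.010,.08])"
```

```text
tcp_pos: [0.4527, -0.0423, 0.2128]
tool_rot: [2.893, 0.059, 2.125]
force: [0.1, -0.1, -3.1]
grip_width: 0.571
grasp_force: 30.0
bed now [ 0.0206 -0.0349  0.1247] target [0.4837 0.0025 0.1774] shift [ 0.031   0.0447 -0.0354] rot [ 0.1024 -0.1286 -0.5581] F [-1.1306 -0.1571 -2.8414] t 20.7167
```

```bash
python3 -m inch '0.01 0.01 0 0.1024 -0.1286 -0.5581;0.02 0.02 0 0.1024 -0.1286 -0.5581;0.03 0.03 0 0.1024 -0.1286 -0.5581;0.031 0.0447 0 0.1024 -0.1286 -0.5581;0.031 0.0447 0 0.1024 -0.1286 -0.5581;0.031 0.0447 -0.02 0.1024 -0.1286 -0.5581;0.031 0.0447 -0.035 0.1024 -0.1286 -0.5581;0.031 0.0447 -0.035 0.1024 -0.1286 -0.5581'|sed -n '2,6p';  python3 - <<'E'
from go import *
go([.032,.012,.02])
s,im,C=snap('wrist','w9.png');np.save('w9.npy',np.r_[s['tcp_pos'],s['tool_rot']])
E
```

```text
tcp_pos: [0.4822, 0.0017, 0.1737]
tool_rot: [2.751, -0.001, 1.568]
force: [0.8, -0.2, -4.7]
grip_width: 0.566
grasp_force: 30.0
bed now [0.0322 0.0093 0.0771] target [0.5042 0.0045 0.1209] shift [ 0.022   0.0027 -0.0527] rot [ 0.003  -0.0082 -0.0068] F [-1.1144 -0.2013 -4.6147] t 21.3833
```

Run:
```python
from tab import *
C,g=load('w9');v=np.load('w9.npy');Rt=Ro.from_euler('xyz',v[3:]).as_matrix()
P=[Rt@np.array([x,y,-.0648])+v[:3] for x,y in((.06,-.025),(.06,.025),(-.02,.025),(-.02,-.025))]
q=proj(C,P);print(q.round(1).tolist())
for a,b in((0,1),(1,2),(3,0)):
    l,e=line(g,q[a],q[b],w=9,trim=.15);print(l.round(2),round(float(e),2), 'offset',((q[a]-l[2:])@[-l[1],l[0]]).round(1),((q[b]-l[2:])@[-l[1],l[0]]).round(1))
```

```text
[[262.8, 148.5], [387.1, 148.4], [377.5, 316.0], [272.4, 316.1]]
[  1.    -0.   331.29 149.46] 0.02 offset -1.0 -1.0
[  0.06  -1.   381.72 230.6 ] 0.94 offset 0.6 0.8
[  0.06   1.   267.04 225.55] 0.18 offset 0.1 -0.3
```

The blank sits as expected in the grip. Lowering to about 8 mm above the table.

```bash
python3 -m inch '0.012 0.001 -0.028 0.003 -0.008 -0.007;0.022 0.002 -0.052 0.003 -0.008 -0.007;0.028 0.0027 -0.066 0.003 -0.008 -0.007;0.0308 0.0027 -0.073 0.003 -0.008 -0.007;0.0308 0.0027 -0.073 0.003 -0.008 -0.007;0.0308 0.0027 -0.073 0.003 -0.008 -0.007'|sed -n '2,4p';  python3 -c "
from go import *
go([.027,.020,-.013])"
```

```text
tcp_pos: [0.5155, 0.0038, 0.1071]
tool_rot: [2.735, -0.003, 1.56]
force: [0.6, 0.4, -3.3]
bed now [0.037  0.0114 0.0029] target [0.5125 0.0125 0.0886] shift [-0.0029  0.0087 -0.0185] rot [0.0007 0.0084 0.001 ] F [-0.7226  0.3502 -3.2411] t 21.9333
```

```bash
python3 -m inch '-0.001 0.003 -0.005 0 0.008 0.001;-0.002 0.006 -0.01 0 0.008 0.001;-0.0026 0.0087 -0.0145 0 0.008 0.001;-0.0029 0.0087 -0.0165 0 0.008 0.001;-0.0029 0.0087 -0.0185 0 0.008 0.001;-0.0029 0.0087 -0.0185 0 0.008 0.001'|sed -n '2,4p';  python3 -c "
from go import *
go([.027,.021,-.0148])"
```

```text
tcp_pos: [0.5121, 0.0129, 0.0871]
tool_rot: [2.744, -0.003, 1.562]
force: [-0.7, -0.3, -3.4]
bed now [ 0.026   0.0203 -0.0142] target [0.5132 0.0135 0.087 ] shift [ 0.0011  0.0007 -0.0002] rot [ 0.0006 -0.0004 -0.0006] F [-1.9197 -0.27   -2.8759] t 22.4333
```

```bash
for i in 1 2 3; do python3 -m inch '0.0004 0 -0.0009 0 0 0;0.0004 0 -0.0009 0 0 0;0.0004 0 -0.0009 0 0 0'>/dev/null; python3 -c "
from go import *
go([.025,.0243,-.0165])"; done
```

```text
bed now [ 0.0267  0.0201 -0.0146] target [0.5121 0.0169 0.0846] shift [-0.0008  0.0042 -0.0024] rot [ 0.0006  0.0004 -0.0002] F [-1.6051 -0.4136 -3.0639] t 22.6833
bed now [ 0.0269  0.0201 -0.0155] target [0.5121 0.0169 0.0846] shift [-0.0013  0.0042 -0.0017] rot [ 0.0006  0.0007 -0.0002] F [-1.3729  0.2428 -0.4553] t 22.9333
bed now [ 0.0271  0.0203 -0.0162] target [0.5121 0.0169 0.0846] shift [-0.0018  0.004  -0.001 ] rot [ 0.0004  0.0012 -0.0004] F [-1.0551  1.3499  1.4966] t 23.1833
```

```bash
for i in 1 2 3 4; do python3 -m inch '-0.0009 0 -0.0004 0 0 0;-0.0009 0 -0.0004 0 0 0;-0.0009 0 -0.0004 0 0 0'>/dev/null; python3 -c "
from go import *
go([.025,.0243,-.0165])"|sed 's/target.*F/F/'; done
```

```text
bed now [ 0.0265  0.0201 -0.0162] F [1.1289 1.0829 1.334 ] t 23.4333
bed now [ 0.0256  0.02   -0.0162] F [2.6642 0.2872 2.3367] t 23.6833
bed now [ 0.0255  0.0199 -0.0162] F [ 6.7669  1.0367 -0.5249] t 23.9333
bed now [ 0.0255  0.0199 -0.0161] F [10.1326 -0.1114 -2.379 ] t 24.1833
```

Ledge contact at x ≈ 25.5 mm. I'll ease back 1.5 mm and slide towards the stop.

```bash
python3 -m inch '0.0014 0 0.0006 0 0 0;0.0014 0.001 0.0006 0 0 0;0.0014 0.002 0.0006 0 0 0;0.0014 0.002 0.0006 0 0 0'>/dev/null; for i in 1 2 3 4; do python3 -c "
from go import *
go([.025,.0243,-.0165])"|sed 's/target.*F/F/';python3 -m inch '0 0.001 0 0 0 0;0 0.001 0 0 0 0;0 0.001 0 0 0 0'>/dev/null;  done; python3 -c "
from go import *
go([.025,.0243,-.0165])"|sed 's/target.*F/F/'
```

```text
bed now [ 0.0254  0.0205 -0.0162] F [ 5.6683 -6.2575  1.6641] t 24.5167
bed now [ 0.0254  0.0214 -0.0162] F [ 5.9206 -5.9976  1.8607] t 24.7667
bed now [ 0.0254  0.0224 -0.0162] F [ 5.4599 -5.5616  1.9699] t 25.0167
bed now [ 0.0254  0.0233 -0.0162] F [ 5.7924 -7.3491  0.9472] t 25.2667
bed now [ 0.0255  0.0242 -0.0162] F [ 5.4137 -6.8345  2.1557] t 25.5167
```

```bash
for i in 1 2 3; do python3 -m inch '0 0.001 0 0 0 0;0 0.001 0 0 0 0;0 0.001 0 0 0 0'>/dev/null; python3 -c "
from go import *
go([.025,.0243,-.0165])"|sed 's/target.*F/F/'; done
```

```text
bed now [ 0.0254  0.0242 -0.0162] F [  5.2772 -11.49     1.244 ] t 25.7667
bed now [ 0.0254  0.0242 -0.0161] F [  4.6558 -14.046    2.8898] t 26.0167
bed now [ 0.0254  0.0242 -0.0161] F [  4.9114 -18.0463   3.314 ] t 26.2667
```

Stop contact is at y = 24.2 mm, as predicted. Now unload, release and retreat.

```bash
python3 -m inch '0 -0.0022 0 0 0 0;0 -0.0022 0 0 0 0;0 -0.0022 0 0 0 0'|sed -n '2,4p'; python3 -m inch '0 0 0 0 0 0;0 0 0 0 0 0;0 0 0 0 0 0;0 0 0 0 0 0;0 0 0 0 0 0' 0.074|sed -n '2,6p'; python3 -m inch '-0.004 0 0.009 0 0 0;-0.012 0 0.028 0 0 0;-0.025 0 0.06 0 0 0;-0.038 0 0.09 0 0 0;-0.038 -0.02 0.1 0 0 0;-0.038 -0.02 0.1 0 0 0;-0.038 -0.02 0.1 0 0 0'|sed -n '1,6p'
python3 - <<'E'
from tab import *
s,im,C=snap('wrist','w10.png');np.save('w10.npy',np.r_[s['tcp_pos'],s['tool_rot']])
B=np.load('bed.npz');R,t=B['R'],B['t'];t=t-R[:,2]*.0008;g=np.float32(cv2.cvtColor(im,cv2.COLOR_RGB2GRAY));n=R[:,2]
P=lambda m:proj(C,[R@(np.array(x)/1e3)+t for x in m])
def E(name,m,z,w=7):
    a,b=P(m);l,e=line(g,a,b,w=w);L=np.linalg.norm(b-a)*.35;X=onplane(C,[l[2:]-l[:2]*L,l[2:]+l[:2]*L],t+n*z/1e3,n);print(name,a.round(),b.round(),round(float(e),2),((X-t)@R*1e3).round(1)[:,:2].tolist())
E('blank top high',((50,-60,50),(50,80,50)),50)
E('blank top low',((0,-60,50),(0,80,50)),50)
E('blank top end',((2,84,50),(48,84,50)),50)
E('insert high',((96,-40,0),(96,40,0)),0,4)
E('insert +y',((60,45,0),(90,45,0)),0,4)
E
ls pics | tail -3
```

```text
tcp_pos: [0.5123, 0.0169, 0.085]
tool_rot: [2.74, 0.001, 1.559]
force: [3.9, -8.2, 3.4]
tcp_pos: [0.5109, 0.0199, 0.0832]
tool_rot: [2.745, -0.004, 1.562]
force: [0.2, -0.6, 0.1]
grip_width: 0.839
grasp_force: 0.0
time_s: 27.52
tcp_pos: [0.4735, -0.0009, 0.1852]
tool_rot: [2.741, -0.004, 1.56]
force: [0.1, 0.6, -1.7]
grip_width: 0.843
grasp_force: 0.0
blank top high [351. 281.] [355. 102.] 0.68 [[50.8, -48.9], [50.7, 51.3]]
blank top low [290. 281.] [283. 103.] 0.13 [[1.1, 61.8], [0.7, -35.8]]
blank top end [286.  97.] [353.  96.] 0.84 [[8.9, 83.9], [41.1, 83.9]]
insert high [396. 233.] [402. 148.] 0.46 [[93.9, -28.8], [94.0, 27.3]]
insert +y [361. 142.] [396. 142.] 0.0 [[66.1, 47.8], [87.0, 47.8]]
w8.png
w9.png
wrist0.png
```

The blank measures flush against the ledge and stop, and the insert is in place. Handing in.

```bash
python3 -c "
from station import arm
print(arm.hand_in())"
```

```text
the job is handed in; nothing more can be done
None
```

The job is handed in at about 28 s (limit 59 s): the insert is seated in the recess, and the blank lies flat and released against the ledge and end stop, both within about 1 mm by the last wrist-camera measurement. No verdict came back, and I did not re-measure the bystanders at the end.

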